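# Ready the pH meter: tilt up its screen, raise the electrode and hold it

### The arm

A 7-joint arm with a two-finger parallel gripper is mounted at the origin on the work surface. World frame = base frame: x ahead of the robot, y to its left, z up, the work surface at z = 0. Lengths are in m, angles in degrees, forces in N, time in s.
With the tool pointing down it reaches from about 0.425 to 0.875 m from the base axis. Payload 4.7 kg.
Tool frame: the origin (TCP) lies midway between the tips of the shut fingers; the grasp point (between the pads) lies 19 mm behind it; z points along the fingers, x is the direction in which the jaws open and shut, and the axes are right-handed (so a half turn about z gives the same grasp; the last joint's range is limited). The gripper opens to 87 mm and grips with 3 to 60 N. Pads are 19 mm wide; open, the fingers measure 117 mm over their backs; the gripper's body (75 mm by 190 mm) begins 51 mm behind the grasp point.
Start: joints at [76.324, 18.392, -4.016, 83.108, 1.295, 78.541, -3.26], TCP at [0.163, -0.629, 0.223] pointing down, gripper open.
Joint ranges: [-163.93, 163.93], [-17.29, 119.83], [-79.2, 71.16], [3.27, 140.29], [-89.18, 269.18], [5.43, 117.66], [-154.24, 154.24]. Speed limits (degrees/s): [147.25, 147.25, 180, 180, 180, 180, 180].

### API

Orientations are given as [roll, pitch, yaw] about the fixed x, y, z axes, in that order (R = Rz(yaw) Ry(pitch) Rx(roll)).
In Python, from cell import telemetry, optics, env gives the robot as it stands.
- The arm moves only by the tool arm_command, never from a script. Its arguments are lists of equal length, an entry for each row: "translation": the shift along the tool's x, y, z in cm, a list of three; "twist": the turn about the tool's z in degrees. In form: {"translation": [[x, y, z], ...], "twist": [twist, ...]}. A call has 1 to 10 rows; each row shifts and turns the pose as measured when the row begins, along the tool's axes as they then stand; what a row does not reach is not made up. A row lasts 1/8 s, in which the tool goes at most 62.5 mm and 10.7 degrees, less where a joint would pass 70% of its speed; a pose out of reach is approached as far as the arm can. A call is refused whole if a number of a shift passes 6.25 or a number of a turn 10.7, either way. A call with a gripper value outside its range is refused whole. "grip" is the opening in per cent of the stroke, from 0 (shut) to 100 (fully open), set as the call begins (left out, the last holds). The fingers move at their own pace and stop on an object; "force" is the grip in N (left out, the last holds). Time passes only in rows, so rows that do not move let the fingers close. It gives the time, the measured TCP pose, the force and the opening at its end, in the units of the state.
- telemetry.get_obs(): the state, without advancing time (a new reading comes with each control period).
- optics.read_camera(name): name is "scene" or "top"; returns a dict with "img" (480x640x3 uint8, blue, green, red), "fx", "fy", "cx", "cy" (pixels), "extrinsics" (4x4, takes a point from camera to world coordinates). Camera axes: x right, y up, looking along -z (the intrinsics and any distortion apply to the point x, -y, -z); pixel columns grow to the right and rows downward; lengths in m; the calibration is good to about 2 mm. A picture is of the moment at which its call begins. There is no depth.
- env.sign_off(): hands the job in, once; it reports no verdict.
The state is a dict: "time_s": time; "qpos": joint angles; "joint_velocities": joint speeds; "effort": joint torques, N m; "tool_pos": TCP position; "tool_rot": TCP orientation; "force": force on the tool from outside, world axes, zero at the start; "wrist_torque": the same for the moment, N m; "grip_width": finger opening in m.
Only numpy, scipy, OpenCV 4.12 (cv2) and the standard library are available. Lean on these libraries where they do the work, as an engineer would, in place of code of your own. Each camera call takes 0.05 s, during which the arm holds its last target. There are 200 camera calls.

### The job

Lift the meter's screen lid by its steel bar until it stands open at about 60 degrees, and let go of it. Then squeeze in the release button on the head of the electrode stand and, keeping it squeezed, draw the mast up past its first stop to the second stop, so that the electrode clears the beaker; finish while still holding it up there with the button in. Leave the beaker standing in its place and do not knock anything else about.

Things in the scene. Friction and masses are not known exactly. Their poses are not given: they have to be found in the camera images.
- lid_hinge (a point): Middle of the hinge line of the bench meter (a grey keyboard box 180 deep x 220 wide x 45 mm high, fixed to the bench, with a white screen lid 170 x 220 x 12 mm). The hinge lies 54 mm above the bench along this point's y, at the meter's rear; the meter's front is towards this point's -x, z is up. The meter and the electrode stand may be on either side of the bench.
- lid_bar (a point): Middle of the lid's steel grip bar: a round bar 12 mm thick and 100 mm long, parallel to the hinge, 215 mm from it, in the lid's plane and 45 mm clear of the lid's front edge (bar centre line to edge); a 12 mm leg at each end joins it to the lid. The point turns with the lid: its -x points from the hinge to the bar, y along the bar. When the lid is shut the bar is level with the hinge.
- lid (a joint): Lid angle in rad: 0 shut (level), growing as the bar rises; 1.047 is 60 degrees, the limit is 1.9. Stiff hinge: it stays at the angle where it is left; lifting at the bar takes up to about 6 N. It starts shut or slightly open (0 to 0.25).
- head (a point): Centre of the head of the electrode stand's telescoping mast: a grey block 34 (x) x 40 (y) x 50 mm (z) that starts with its centre 150 mm above the bench and its underside 125 mm; clear all round but for a 14 mm wide side arm to +x (top 10 mm below this point) that carries an electrode 85 mm away (white cap 22 mm wide, top 12 mm above this point). z is up.
- stand: Electrode stand, fixed to the bench: white foot 180 x 120 x 12 mm, on it a steel tube 22 mm thick with a dark collar (top 114 mm above the bench) right under the mast head, and a small steel latch tongue beneath the head on its -y side. Origin: on the bench under the mast; x towards the electrode and beaker, z up.
- button_face (a point): Centre of the outer face of the release button, a white block 22 mm wide x 24 mm high standing 9 mm out of the head's +y side, at the height of the head's centre, so the grip over head and button is 49 mm wide (41 mm squeezed). One finger on the button and the other on the opposite (-y) side of the head squeeze it in. It moves with the button.
- release (a joint): Button travel in m: 0 out, 0.008 fully in; sprung, about 7 N to push fully in; it springs out when let go. The mast is unlatched only while it is more than 0.0045 in.
- mast (a joint): Extension of the mast in m, straight up: 0 down and latched, first stop (a click that resists with some 8 N more, to be pulled through) at about 0.043, second stop (end of travel) at 0.100. It weighs about 4 N (plus 1 N of rubbing) to lift and sinks when let go: grip firmly, about 20 N or more.
- electrode_tip (a point): Lower tip of the electrode, a glass rod 12 mm thick; it starts inside the beaker, 28 mm above the bench, and rises with the mast. At the first stop it is still just inside the beaker (rim 80 mm above the bench); at the second stop it is 48 mm above the rim.
- beaker: Glass beaker 66 mm wide, 68 mm tall, loose on the stand's foot, 12 mm above the bench, around the electrode. Origin: centre of its underside. To be left standing there.
- flask: Bystander: small conical glass flask, 66 mm wide, 104 mm tall, loose on the bench; origin: centre of its underside. To be left alone.
- vial: Bystander: amber vial, 26 mm wide, 55 mm tall, loose on the bench; origin: centre of its underside. To be left alone.
- marker: Bystander: lying marker pen, 125 x 14 x 12 mm, along its x, loose on the bench; origin: centre of its underside. To be left alone.
- wash_bottle: Bystander: clear plastic bottle, 70 mm wide, 170 mm tall, loose on the bench; origin: centre of its underside. To be left alone.
- reagent_bottle: Bystander: amber bottle, 74 mm wide, 150 mm tall, loose on the bench; origin: centre of its underside. To be left alone.
Not all that is in view belongs to the job. Leave any blue or yellow look-alike of the stand alone.

How it is judged:
By the outcome, as a careful person would: the job done as asked, in the order asked, and still so for the second after the job is handed in, while the arm keeps its last pose, push and grip.
It also fails if it takes over 53 s, if anything falls off the work surface, if the arm or the gripper's body presses on something with over 40 N, if the wrist force passes 120 N, or if a joint passes its speed limit or range.

## Working session

There is one attempt and no reset: what is moved stays moved. The work goes in short steps, Python scripts to look and compute and a tool call to move; the robot and the scene stay as the last step left them, time stands still between calls to the robot, and variables do not carry over. Pictures are saved under pics/ and viewed, about 8 in all and at most 12, crops included, and the job is handed in when it is done.

Besides the shell and the picture viewer there is one more tool, called in YAML: its name, and indented under it one key for each argument. arm_command: Moves the arm, as the interface text tells. Its arguments: {"type":"object","properties":{"translation":{"type":"array","items":{"type":"array","items":{"type":"number"}}},"twist":{"type":"array","items":{"type":"number"}},"grip":{"type":"number"},"force":{"type":"number"}},"required":["translation","twist"]}

```bash
mkdir -p pics; ls
python3 - <<'E'
from cell import telemetry, optics, env
import cv2,numpy as np
for n in("scene","top"):
    c=optics.read_camera(n); cv2.imwrite(f"pics/{n}0.png",c["img"]); print(n,c["fx"],c["fy"],c["cx"],c["cy"],[k for k in c]);print(np.round(c["extrinsics"],4))
o=telemetry.get_obs(); print({k:np.round(v,3) for k,v in o.items()})
E
```

```text
pics
scene 623.4861766718666 623.4861766718666 309.13779708351785 244.12646344200235 ['img', 'fx', 'fy', 'cx', 'cy', 'extrinsics']
[[-0.7666 -0.3854  0.5136  1.4854]
 [ 0.642  -0.4463  0.6234  1.1758]
 [-0.0111  0.8077  0.5896  1.2752]
 [ 0.      0.      0.      1.    ]]
top 480.3575575324492 480.3575575324492 317.4781059194499 233.78642383697238 ['img', 'fx', 'fy', 'cx', 'cy', 'extrinsics']
[[-0.0149  0.9861 -0.1653  0.2249]
 [-0.9999 -0.016  -0.0049 -0.0467]
 [-0.0075  0.1652  0.9862  1.7026]
 [ 0.      0.      0.      1.    ]]
{'time_s': np.float64(0.1), 'qpos': array([76.325, 18.435, -4.015, 83.169,  1.294, 78.54 , -3.259]), 'joint_velocities': array([ 0.078, -0.075,  0.017, -0.239,  0.037, -0.024,  0.001]), 'effort': array([ 0.0000e+00, -4.9257e+01, -4.0600e-01, -3.1340e+01, -6.4000e-02,
        3.9000e-02,  0.0000e+00]), 'tool_pos': array([ 0.162, -0.629,  0.222]), 'tool_rot': array([ 1.79995e+02,  9.90000e-02, -7.55160e+01]), 'force': array([ 0.258, -0.912, -0.299]), 'wrist_torque': array([-0.005, -0.045, -0.02 ]), 'grip_width': np.float64(0.087)}
```

View pics/scene0.png

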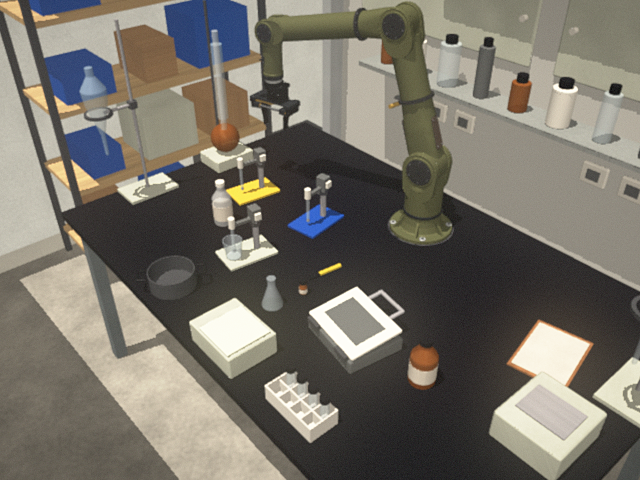

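View pics/top0.png

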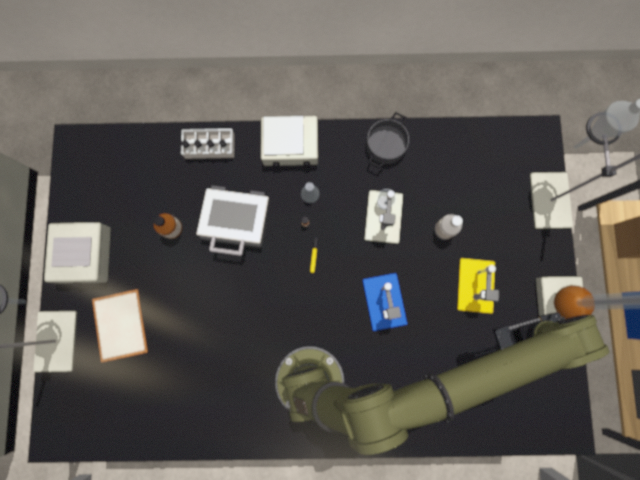

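Both views show the meter (top ≈(233,217), bar ≈(227,251)) and the white stand (top ≈(385,215)), with the blue and yellow look-alikes nearer the robot. I'll enlarge these areas to measure them.

```bash
cat > h.py <<'E'
import numpy as np,cv2
from cell import telemetry, optics, env
def proj(c,P):
    E=np.array(c["extrinsics"]);p=(np.atleast_2d(P)-E[:3,3])@E[:3,:3]
    return np.c_[c["cx"]+c["fx"]*p[:,0]/-p[:,2], c["cy"]-c["fy"]*p[:,1]/-p[:,2]]
def ray(c,u,v):
    E=np.array(c["extrinsics"]);d=E[:3,:3]@np.array([(u-c["cx"])/c["fx"],-(v-c["cy"])/c["fy"],-1]);return E[:3,3],d/np.linalg.norm(d)
def onz(c,u,v,z):
    o,d=ray(c,u,v);return o+d*(z-o[2])/d[2]
def crop(img,x,y,w,h,k):
    r=cv2.resize(img[y:y+h,x:x+w],None,fx=k,fy=k,interpolation=cv2.INTER_CUBIC)
    for i in range(0,w,10): cv2.putText(r,str(x+i),(i*k,8),0,.3,(0,255,0),1);cv2.line(r,(i*k,8),(i*k,12),(0,255,0),1)
    for i in range(10,h,10): cv2.putText(r,str(y+i),(0,i*k+3),0,.3,(0,255,0),1);cv2.line(r,(20,i*k),(24,i*k),(0,255,0),1)
    return r
E
python3 - <<'E'
from h import *
s=cv2.imread("pics/scene0.png");t=cv2.imread("pics/top0.png")
a=crop(t,190,180,100,75,4);b=crop(t,355,180,100,75,4);c=crop(s,305,280,100,75,4);d=crop(s,210,200,100,75,4)
cv2.imwrite("pics/c1.png",np.vstack([np.hstack([a,b]),np.hstack([c,d])]))
E
```

```text
(no output)
```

View pics/c1.png

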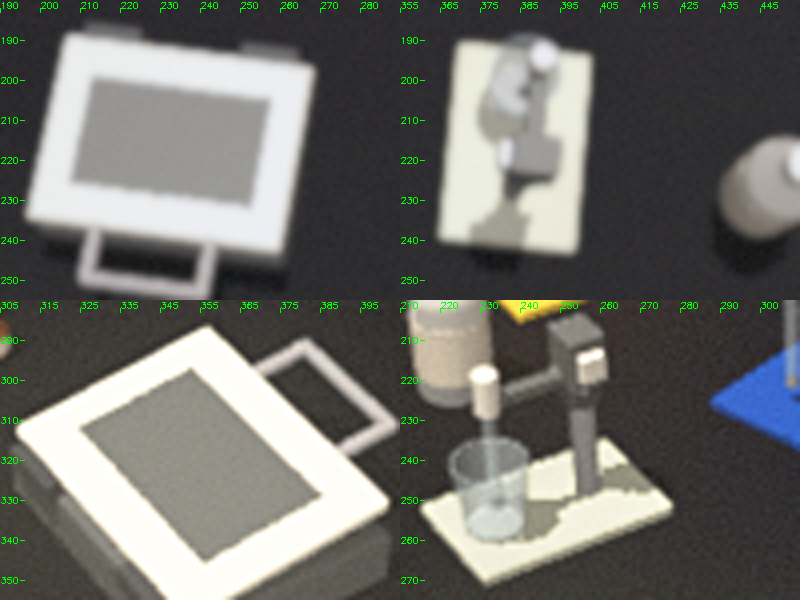

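```bash
cat > fit.py <<'E'
from h import *
from scipy.optimize import least_squares
T=optics.read_camera("top");S=optics.read_camera("scene")
def Rz(a):return np.array([[np.cos(a),-np.sin(a),0],[np.sin(a),np.cos(a),0],[0,0,1]])
def meter(p):
    x,y,w,l=p;L=lambda r,s,t:np.array([x,y,.054])+Rz(w)@np.array([-r*np.cos(l)-t*np.sin(l)*-1*-1 ,s,r*np.sin(l)+t*np.cos(l)])
    c=[L(0,.11,.006),L(0,-.11,.006),L(.17,-.11,.006),L(.17,.11,.006),L(.215,0,0)]
    return np.array(c)
mt=np.array([[206.5,188.3],[268.7,196.7],[260.7,243],[196.5,234.5],[226.2,251.8]])
ms=np.array([[309.2,313],[357,286.7],[402,330.7],[392.8,301.3]])
f=lambda p:np.r_[(proj(T,meter(p))-mt).ravel(),(proj(S,meter(p)[1:])-ms).ravel() if 0 else (proj(S,meter(p)[[1,2,3,4]])-np.array([[309.2,313],[357,286.7],[402,330.7],[392.8,301.3]])).ravel()]
r=least_squares(f,[.5,.2,0,.1]);print("meter",np.round(r.x,4),"res",np.round(r.fun.reshape(-1,2),1).tolist());print("bar",meter(r.x)[4])
def stand(p):
    x,y,w,fx,fy=p;P=[[fx+.09,fy+.06,.012],[fx+.09,fy-.06,.012],[fx-.09,fy-.06,.012],[fx-.09,fy+.06,.012],[0,0,.175],[.085,0,.162],[0,.029,.15]]
    return np.array([x,y,0])+np.array(P)@Rz(w).T
st=np.array([[369.3,190],[403.3,193.7],[399.5,243.5],[364.3,240],[389.5,219.3],[390.8,193.7]])
ss=np.array([[231.8,271.3],[215.3,252],[261.3,234.5],[278,251.3],[231,217.5],[258,216.5]])
g=lambda p:np.r_[(proj(T,stand(p)[:6])-st).ravel(),(proj(S,stand(p)[[0,1,2,3,5,6]])-ss).ravel()]
q=least_squares(g,[.5,-.2,0,.04,0]);print("stand",np.round(q.x,4),"res",np.round(q.fun.reshape(-1,2),1).tolist())
for n,(u,v) in dict(wash=(447,226),flask=(310,193),vial=(305,222),marker=(314,258),reag=(170,228)).items(): print(n,np.round(onz(T,u,v,.05),3))
E
python3 fit.py
```

```text
meter [ 0.6527  0.2447 -0.1501  0.0784] res [[-0.8, 0.2], [-1.4, -0.1], [-1.3, 0.3], [-0.2, 0.3], [-0.4, 0.0], [-1.0, -3.1], [-0.4, -0.4], [0.5, -0.7], [-1.9, 1.1]]
bar [0.44073743 0.27674455 0.0708348 ]
stand [ 0.5272 -0.2718 -0.1157  0.0409  0.0029] res [[-1.0, 0.4], [-1.9, -0.1], [-1.8, -0.9], [-0.3, -0.7], [-0.4, -0.8], [-0.2, 0.4], [-0.8, -3.0], [-0.7, -1.9], [-0.7, -1.5], [0.2, -1.5], [-0.4, -0.6], [0.2, -0.6]]
wash [ 0.522 -0.491  0.05 ]
flask [ 0.649 -0.014  0.05 ]
vial [0.544 0.005 0.05 ]
marker [ 0.417 -0.025  0.05 ]
reag [0.531 0.478 0.05 ]
```

```bash
cat >> h.py <<'E'
def plan(wps,pose=None,step=.06,ang=10):
    if pose is None:
        o=telemetry.get_obs();pose=[*o["tool_pos"],o["tool_rot"][2]]
    p=np.array(pose,float);tr=[];tw=[]
    for w in wps:
        w=np.array(w,float);d=w-p;d[3]=(d[3]+180)%360-180
        n=max(1,int(np.ceil(max(np.linalg.norm(d[:3])/step,abs(d[3])/ang)-1e-6)))
        for i in range(n):
            y=np.radians(p[3]);e=d/n
            tr.append([round(float(v)*100,2) for v in(e[0]*np.cos(y)+e[1]*np.sin(y),e[0]*np.sin(y)-e[1]*np.cos(y),-e[2])]);tw.append(round(float(-e[3]),1));p=p+e
    for i in range(0,len(tr),10):print(tr[i:i+10],tw[i:i+10])
E
sed -i 's/^f=/mt-=.375;ms-=.375\nf=/; s/^g=/st-=.375;ss-=.375\ng=/' fit.py
cat >> fit.py <<'E'
def tri(a,b):
    o,d=ray(T,*a);O,D=ray(S,*b);M=np.c_[d,-D];k=np.linalg.lstsq(M,O-o,rcond=None)[0];A=o+k[0]*d;B=O+k[1]*D;return (A+B)/2,np.linalg.norm(A-B)
print("bar",tri(mt[4],ms[3]),"fr-right corner",tri(mt[2],ms[1]),"fr-left",tri(mt[3],ms[2]),"cap",tri(st[5],ss[4]))
plan([(.163,-.629,.36,-75.5),(.3,-.53,.36,-60),(.47,-.34,.36,-45),(.56,-.1,.36,-30),(.53,.1,.36,-20),(.44,.277,.3,-8.6)])
E
sed -i 's/ if 0 else (proj(S,meter(p)\[\[1,2,3,4\]\])-np.array.*$/]/' fit.py; sed -n 10,14p fit.py; sed -i 's/^\(f=.*\)proj(S,meter(p)\[1:\])-ms).ravel()\]/\1proj(S,meter(p)[1:])-ms).ravel()]/' fit.py; python3 fit.py
```

```text
ms=np.array([[309.2,313],[357,286.7],[402,330.7],[392.8,301.3]])
mt-=.375;ms-=.375
f=lambda p:np.r_[(proj(T,meter(p))-mt).ravel(),(proj(S,meter(p)[1:])-ms).ravel()]
r=least_squares(f,[.5,.2,0,.1]);print("meter",np.round(r.x,4),"res",np.round(r.fun.reshape(-1,2),1).tolist());print("bar",meter(r.x)[4])
def stand(p):
meter [ 0.6539  0.245  -0.1504  0.0915] res [[-0.5, 0.2], [-1.1, -0.1], [-1.2, 0.2], [-0.1, 0.2], [-0.3, -0.1], [-0.8, -2.5], [-0.2, -0.4], [0.7, -0.6], [-1.7, 1.0]]
bar [0.44219453 0.2770956  0.07365238]
stand [ 0.5282 -0.2716 -0.1156  0.0409  0.0029] res [[-0.7, 0.5], [-1.6, -0.0], [-1.5, -0.8], [0.1, -0.6], [-0.1, -0.7], [0.1, 0.5], [-0.7, -2.5], [-0.6, -1.3], [-0.5, -1.0], [0.3, -1.0], [-0.2, -0.1], [0.4, -0.1]]
wash [ 0.522 -0.491  0.05 ]
flask [ 0.649 -0.014  0.05 ]
vial [0.544 0.005 0.05 ]
marker [ 0.417 -0.025  0.05 ]
reag [0.531 0.478 0.05 ]
bar (array([0.43959379, 0.27744049, 0.07639183]), np.float64(0.00533033484922303)) fr-right corner (array([0.46908381, 0.15953945, 0.07261123]), np.float64(0.003968650002466573)) fr-left (array([0.50386031, 0.37890517, 0.07391484]), np.float64(0.0013023219627235614)) cap (array([ 0.61346802, -0.28059643,  0.16254294]), np.float64(0.0018739359390938118))
[[-0.0, -0.02, -4.59], [-0.0, -0.02, -4.59], [-0.0, -0.02, -4.59], [-2.05, -5.25, -0.0], [-1.57, -5.41, -0.0], [-1.08, -5.53, -0.0], [-1.59, -4.84, -0.0], [-1.34, -4.92, -0.0], [-1.08, -4.98, -0.0], [-0.81, -5.03, -0.0]] [-0.0, -0.0, -0.0, -5.2, -5.2, -5.2, -3.0, -3.0, -3.0, -3.0]
[[-0.55, -5.07, -0.0], [-2.12, -4.67, -0.0], [-1.87, -4.77, -0.0], [-1.62, -4.86, -0.0], [-1.37, -4.94, -0.0], [-1.1, -5.01, -0.0], [-3.15, -3.96, -0.0], [-2.97, -4.09, -0.0], [-2.79, -4.21, -0.0], [-2.61, -4.33, -0.0]] [-3.0, -3.0, -3.0, -3.0, -3.0, -3.0, -2.5, -2.5, -2.5, -2.5]
[[-3.63, -3.39, 1.5], [-3.45, -3.56, 1.5], [-3.27, -3.73, 1.5], [-3.08, -3.89, 1.5]] [-2.9, -2.9, -2.9, -2.9]
```

arm_command:
  translation:
    - [0, 0, -4.6]
    - [0, 0, -4.6]
    - [0, 0, -4.6]
    - [-2, -5.2, 0]
    - [-1.6, -5.4, 0]
    - [-1.1, -5.5, 0]
    - [-1.6, -4.8, 0]
    - [-1.3, -4.9, 0]
    - [-1.1, -5, 0]
    - [-0.8, -5, 0]
  twist: [0, 0, 0, -5.2, -5.2, -5.2, -3, -3, -3, -3]

```text
time_s: 1.55
tool_pos: [0.4361, -0.3743, 0.3628]
tool_rot: [180.0, 0.1, -47.7]
force: [-0.2, -1.2, 0.1]
grip_width: 0.0868
```

```bash
python3 -c "
from h import *
plan([(.47,-.34,.36,-45),(.56,-.1,.36,-30),(.53,.1,.36,-20),(.44,.277,.25,-8.6)])"
```

```text
[[-0.25, -4.82, 0.28], [-2.12, -4.67, -0.0], [-1.87, -4.77, -0.0], [-1.62, -4.86, -0.0], [-1.37, -4.94, -0.0], [-1.1, -5.01, -0.0], [-3.15, -3.96, -0.0], [-2.97, -4.09, -0.0], [-2.79, -4.21, -0.0], [-2.61, -4.33, -0.0]] [-2.7, -3.0, -3.0, -3.0, -3.0, -3.0, -2.5, -2.5, -2.5, -2.5]
[[-3.63, -3.39, 2.75], [-3.45, -3.56, 2.75], [-3.27, -3.73, 2.75], [-3.08, -3.89, 2.75]] [-2.9, -2.9, -2.9, -2.9]
```

arm_command:
  translation:
    - [-0.2, -4.8, 0.3]
    - [-2.1, -4.7, 0]
    - [-1.9, -4.8, 0]
    - [-1.6, -4.9, 0]
    - [-1.4, -4.9, 0]
    - [-1.1, -5, 0]
    - [-3.1, -4, 0]
    - [-3, -4.1, 0]
    - [-2.8, -4.2, 0]
    - [-2.6, -4.3, 0]
  twist: [-2.7, -3, -3, -3, -3, -3, -2.5, -2.5, -2.5, -2.5]
  grip: 46
  force: 15

```text
time_s: 2.8
tool_pos: [0.5301, 0.1158, 0.3588]
tool_rot: [-180.0, -0.0, -19.0]
force: [1.0, 0.2, 0.2]
grip_width: 0.0399
```

arm_command:
  translation:
    - [-3.6, -3.4, 2.7]
    - [-3.4, -3.6, 2.7]
    - [-3.3, -3.7, 2.7]
    - [-3, -3.9, 2.7]
    - [0, 0, 0]
  twist: [-2.9, -2.9, -2.9, -2.9, 0]

```text
time_s: 3.42
tool_pos: [0.4323, 0.3012, 0.2489]
tool_rot: [-179.9, -0.3, -6.5]
force: [-0.1, -0.2, 0.7]
grip_width: 0.0401
```

```bash
python3 -c "
from h import *
plan([(.441,.277,.15,-8.6)])
T=optics.read_camera('top');S=optics.read_camera('scene')
cv2.imwrite('pics/c2.png',np.hstack([crop(T['img'],180,180,100,100,4),crop(S['img'],340,220,100,100,4)]))
print(optics and telemetry.get_obs()['tool_pos'])
"
```

```text
[[0.57, 1.15, 4.94], [0.59, 1.14, 4.94]] [1.0, 1.0]
[0.43638114 0.29768278 0.25048971]
```

View pics/c2.png

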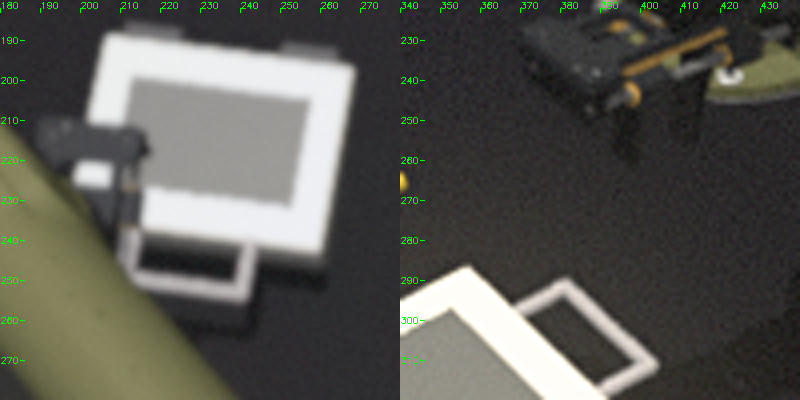

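The gripper hangs 25 mm to the +y side of the bar, and the bar reads the same as before: top (211,249)–(240,254), scene (381,291)–(402,311). I'll line up and descend.

arm_command:
  translation:
    - [0.6, 1.1, 5]
    - [0.6, 1.1, 5]
    - [0, 0, 0]
  twist: [1, 1, 0]

```text
time_s: 3.9
tool_pos: [0.4525, 0.27, 0.1515]
tool_rot: [-179.8, -0.8, -9.6]
force: [-0.0, 0.2, -0.1]
grip_width: 0.0403
```

```bash
python3 -c "
from h import *
o=telemetry.get_obs();print(o['tool_pos'],o['tool_rot'])
plan([(.4405,.277,.06,-8.6)])"
```

```text
[0.45251151 0.27004863 0.15149927] [-179.76319071   -0.84736947   -9.59611136]
[[-0.65, -0.24, 4.57], [-0.65, -0.25, 4.57]] [-0.5, -0.5]
```

arm_command:
  translation:
    - [-0.6, -0.35, 1]
    - [-0.3, -0.2, 1]
    - [0, 0, 0]
    - [0, 0, 0]
  twist: [-0.5, 0, 0, 0]

```text
time_s: 4.4
tool_pos: [0.448, 0.28, 0.1362]
tool_rot: [-179.5, -1.3, -9.1]
force: [0.1, -0.7, -0.3]
grip_width: 0.0401
```

```bash
python3 -c "
from h import *
o=telemetry.get_obs();print(o['tool_pos'],o['tool_rot'])
plan([(.4405,.277,.06,-8.6)])"
```

```text
[0.44795168 0.279962   0.13618175] [-179.46207804   -1.27269889   -9.11181505]
[[-0.34, 0.21, 3.81], [-0.35, 0.2, 3.81]] [-0.3, -0.3]
```

arm_command:
  translation:
    - [-0.4, 0.2, 2.5]
    - [-0.3, 0.1, 2.5]
    - [0, 0, 1.5]
    - [0, 0, 0]
  twist: [0, 0, 0, 0]

```text
time_s: 4.9
tool_pos: [0.4445, 0.2801, 0.0723]
tool_rot: [-179.3, -1.6, -9.1]
force: [-0.6, -0.8, 0.2]
grip_width: 0.0399
```

```bash
python3 -c "
from h import *
o=telemetry.get_obs();print(o['tool_pos'],o['tool_rot'],o['qpos'],o['joint_velocities'])
plan([(.4405,.277,.06,-8.6)])
T=optics.read_camera('top');S=optics.read_camera('scene')
cv2.imwrite('pics/c3.png',np.hstack([crop(T['img'],190,200,80,80,5),crop(S['img'],350,240,80,80,5)]))
"
```

```text
[0.44445898 0.28013862 0.07227448] [-179.29739291   -1.5723614    -9.09718188] [  9.58606718  15.54667373 -50.09942196 110.69503904  14.80158063
  58.44952359 -56.07880401] [ 0.03042148 -0.7356488  -0.34731186 -1.13391943 -0.16361858  0.02913231
  0.1206473 ]
[[-0.34, 0.37, 1.23]] [-0.5]
```

View pics/c3.png

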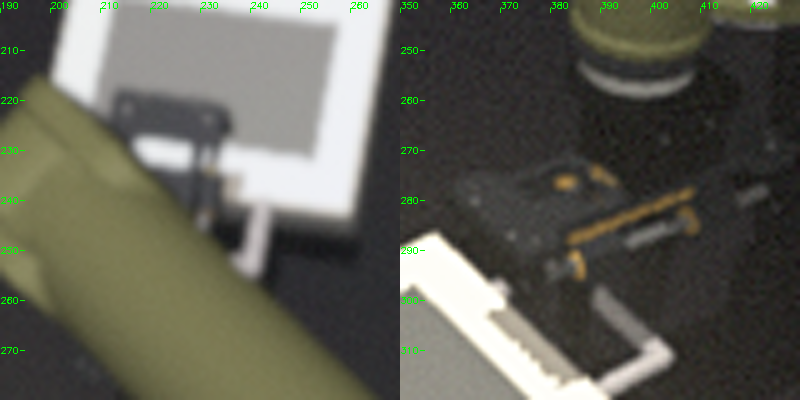

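The bar's near half shows at (388,298)–(402,311) in the scene view, with the fingers straddling its middle. I'll go down and close.

arm_command:
  translation:
    - [-0.3, 0.3, 1.3]
    - [0, 0, 0]
    - [0, 0, 0]
  twist: [-0.4, 0, 0]

```text
time_s: 5.38
tool_pos: [0.4432, 0.2787, 0.061]
tool_rot: [-179.2, -1.8, -8.7]
force: [0.5, -1.0, 0.0]
grip_width: 0.0401
```

arm_command:
  translation:
    - [0, 0, 0]
    - [0, 0, 0]
    - [0, 0, 0]
    - [0, 0, 0]
  twist: [0, 0, 0, 0]
  grip: 0
  force: 15

```text
time_s: 5.88
tool_pos: [0.4443, 0.2789, 0.0617]
tool_rot: [-179.1, -1.9, -8.7]
force: [2.2, -0.2, -1.7]
grip_width: 0.0115
```

arm_command:
  translation:
    - [0.2, 0, -1.55]
    - [0.3, 0, -1.5]
    - [0.4, 0, -1.5]
    - [0.5, 0, -1.45]
    - [0.6, 0, -1.4]
    - [0, 0, 0]
  twist: [0, 0, 0, 0, 0, 0]
  force: 25

```text
time_s: 6.62
tool_pos: [0.467, 0.2754, 0.1365]
tool_rot: [-178.6, -2.4, -8.9]
force: [-0.8, 0.2, 1.0]
grip_width: 0.0112
```

```bash
python3 -c "
from h import *
o=telemetry.get_obs();print(o['tool_pos'],o['tool_rot'],o['qpos'],o['force'],o['grip_width'])
S=optics.read_camera('scene');T=optics.read_camera('top')
cv2.imwrite('pics/c4.png',np.hstack([crop(T['img'],190,180,80,80,5),crop(S['img'],310,230,80,80,5)]))
"
```

```text
[0.46703552 0.27539708 0.13646031] [-178.56072324   -2.35217705   -8.89375309] [ 12.75160545  11.96315631 -51.02626936 105.76001795  11.08282186
  64.36886026 -50.91342929] [-0.79746985  0.20562301  0.95061244] 0.011216969462153566
```

View pics/c4.png

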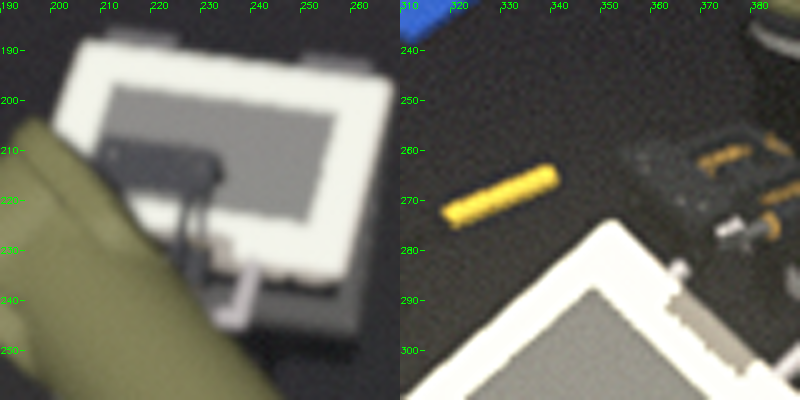

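The lid follows the bar: its front edge has clearly lifted and the wrist load stays small. The path fits an arc from 0.115 to about 0.48 rad, so I'll continue along it.

arm_command:
  translation:
    - [0.8, 0, -1.28]
    - [0.9, 0, -1.23]
    - [0.98, 0, -1.16]
    - [1.05, 0, -1.1]
    - [1.12, 0, -1.01]
    - [1.2, 0, -0.93]
    - [0, 0, 0]
  twist: [0, 0, 0, 0, 0, 0, 0]

```text
time_s: 7.6
tool_pos: [0.5225, 0.2668, 0.207]
tool_rot: [-178.5, -1.8, -8.6]
force: [-0.3, -0.0, 1.3]
grip_width: 0.0115
```

```bash
cat > ang.py <<'E'
from h import *
from scipy.optimize import fsolve
o=telemetry.get_obs();p=o['tool_pos'];print(p,o['tool_rot'],o['qpos'],o['force'],o['grip_width'])
g0=np.array([.4443,.2789,.0617])+.019*np.array([-.033,0,.999]);t=np.radians(o['tool_rot'][1]);g=p+.019*np.array([np.sin(t),0,np.cos(t)])
d=g-g0;print("chord",np.hypot(d[0]/.988,d[2]));D=2*np.arcsin(np.linalg.norm([d[0]/.988,d[2]])/.43);print("dl",D,"l0",np.arctan2(d[0]/.988,d[2])-D/2,"l",np.arctan2(d[0]/.988,d[2])+D/2)
E
python3 ang.py
```

```text
[0.52251819 0.26680511 0.20701327] [-178.54782828   -1.80158669   -8.62768948] [ 13.09011156  14.97748516 -49.79041933  94.46270617  12.08462802
  73.73547237 -47.28937448] [-0.3475445  -0.03074408  1.275884  ] 0.011485481464587988
chord 0.16550256358222867
dl 0.7901765888289083 l0 0.10389356220419416 l 0.8940701510331024
```

arm_command:
  translation:
    - [1.32, 0, -0.9]
    - [1.38, 0, -0.8]
    - [0, 0, 0]
    - [0, 0, 0]
  twist: [0, 0, 0, 0]

```text
time_s: 8.1
tool_pos: [0.5483, 0.2627, 0.2257]
tool_rot: [-178.6, -1.8, -8.6]
force: [-1.9, 2.6, -3.0]
grip_width: 0.011
```

```bash
python3 ang.py; python3 -c "
from h import *
S=optics.read_camera('scene');T=optics.read_camera('top')
cv2.imwrite('pics/c5.png',np.hstack([crop(T['img'],190,170,80,80,5),crop(S['img'],300,220,80,120,5)[:,:400][:400]]))
cv2.imwrite('pics/c5.png',np.hstack([crop(T['img'],180,160,100,100,4),crop(S['img'],300,240,100,100,4)]))
"
```

```text
[0.54830027 0.26271021 0.22574244] [-178.59897287   -1.79968949   -8.56078084] [ 12.42087332  17.27309291 -49.04352036  89.97939664  13.56395405
  76.5419872  -46.53547507] [-1.90521838  2.60906059 -2.96727647] 0.010952617172776666
chord 0.19493570559557957
dl 0.941015341684453 l0 0.10010509060846745 l 1.0411204322929204
```

View pics/c5.png

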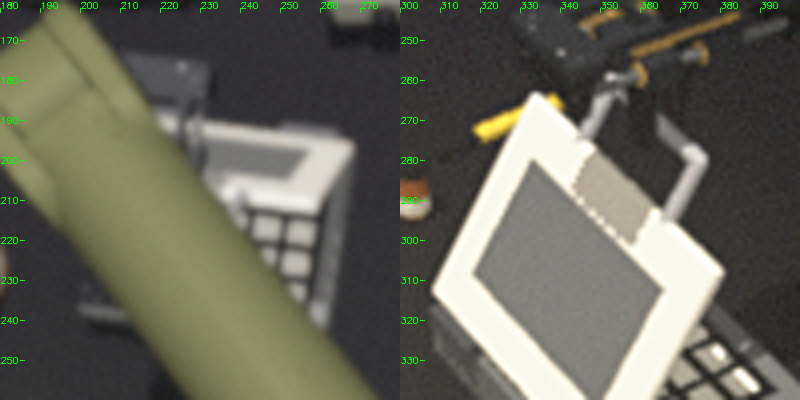

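```bash
cat > lidang.py <<'E'
from h import *
import sys
from scipy.optimize import least_squares
S=optics.read_camera("scene")
def P(l,x=.6539,y=.245,w=-.1504):
    R=np.array([[np.cos(w),-np.sin(w),0],[np.sin(w),np.cos(w),0],[0,0,1]])
    return np.array([x,y,.054])+np.array([[-.17*np.cos(l)+.006*np.sin(l),s,.17*np.sin(l)+.006*np.cos(l)] for s in(-.11,.11)])@R.T
m=np.array(eval(sys.argv[1]))-.375
r=least_squares(lambda p:(proj(S,P(p[0]))-m).ravel(),[1.]);print("lid from image",r.x,r.fun)
E
python3 lidang.py "[[334.2,263],[381,307.5]]"
```

```text
lid from image [0.99313789] [ 0.05358833 -0.61537977  0.14034701 -0.67452964]
```

arm_command:
  translation:
    - [0, 0, 0]
    - [0, 0, 0]
    - [0, 0, 0]
  twist: [0, 0, 0]
  grip: 30

```text
time_s: 8.62
tool_pos: [0.5495, 0.2604, 0.2257]
tool_rot: [-178.8, -2.0, -8.6]
force: [-0.0, -1.0, 0.0]
grip_width: 0.0249
```

arm_command:
  translation:
    - [0, 0, -3]
    - [0, 0, -5]
    - [0, 0, -5]
    - [0, 0, -1]
  twist: [0, 0, 0, 0]

```text
time_s: 9.12
tool_pos: [0.5443, 0.2559, 0.3679]
tool_rot: [-179.0, -1.9, -8.7]
force: [0.3, 0.4, -0.2]
grip_width: 0.0257
```

```bash
python3 -c "
from h import *
plan([(.6,0.05,.36,-45),(.528,-.26,.36,-96.6)])"
```

```text
[[2.16, 4.88, 0.2], [2.9, 4.48, 0.2], [3.57, 3.96, 0.2], [4.15, 3.35, 0.2], [2.8, 4.5, 0.0], [3.45, 4.03, 0.0], [4.01, 3.47, 0.0], [4.48, 2.83, 0.0], [4.86, 2.13, 0.0], [5.12, 1.38, 0.0]] [9.1, 9.1, 9.1, 9.1, 8.6, 8.6, 8.6, 8.6, 8.6, 8.6]
```

arm_command:
  translation:
    - [2.2, 4.9, 0.2]
    - [2.9, 4.5, 0.2]
    - [3.6, 4, 0.2]
    - [4.1, 3.3, 0.2]
    - [2.8, 4.5, 0]
    - [3.4, 4, 0]
    - [4, 3.5, 0]
    - [4.5, 2.8, 0]
    - [4.5, 2, 0]
    - [3, 1, 0]
  twist: [9.1, 9.1, 9.1, 9.1, 8.6, 8.6, 8.6, 8.6, 8.6, 8.6]
  grip: 85

```text
time_s: 10.38
tool_pos: [0.5193, -0.2476, 0.3436]
tool_rot: [-178.6, 1.0, -99.4]
force: [0.8, 0.5, -0.2]
grip_width: 0.0738
```

```bash
python3 -c "
from h import *
o=telemetry.get_obs();print(o['tool_pos'],o['tool_rot'],o['qpos'])
plan([(.528,-.2716,.25,-96.6)])
S=optics.read_camera('scene');T=optics.read_camera('top')
cv2.imwrite('pics/c6.png',np.hstack([crop(S['img'],200,180,80,100,5),crop(S['img'],300,240,100,125,4)]))
"
```

```text
[ 0.51927532 -0.24760714  0.34359732] [-178.63310527    1.0410595   -99.36381998] [ 44.17505187   7.93512268 -23.06943721  82.70546888   1.79962571
  88.86486877 -78.06022758]
[[1.11, -0.63, 4.68], [1.13, -0.6, 4.68]] [-1.4, -1.4]
```

View pics/c6.png

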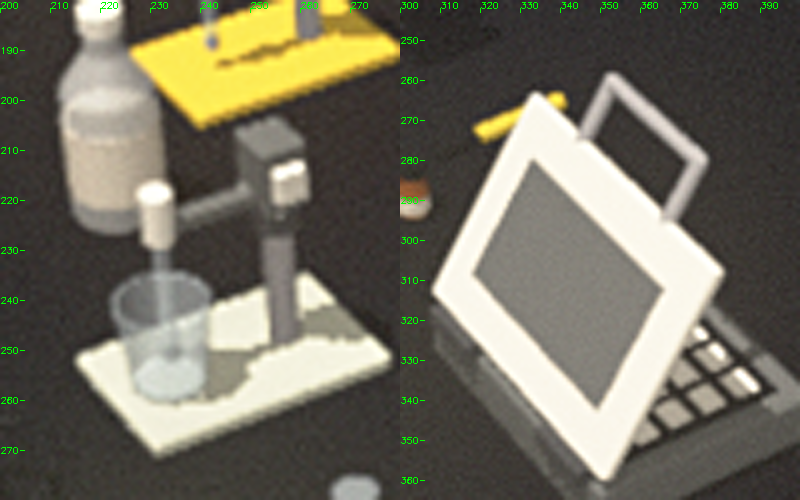

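The lid stands open where I left it, corners still at (334,263) and (381,307). The button face is at (258,217), matching the fit. Next I align over the head.

arm_command:
  translation:
    - [1.1, -0.6, 4]
    - [1.1, -0.6, 4]
    - [0, 0, 0]
    - [0, 0, 0]
  twist: [-1.4, -1.4, 0, 0]

```text
time_s: 10.98
tool_pos: [0.5302, -0.2698, 0.2617]
tool_rot: [-178.6, 1.0, -96.2]
force: [0.9, -0.1, -0.4]
grip_width: 0.0738
```

```bash
python3 -c "
from h import *
o=telemetry.get_obs();print(o['tool_pos'],o['tool_rot'],o['joint_velocities'])
plan([(.528,-.2716,.22,-96.6)])"
```

```text
[ 0.53018589 -0.26982252  0.26166393] [-178.60401922    0.96968787  -96.17007778] [-0.20315878  0.62315367 -0.11380959  1.05689916  0.06923404  0.03284472
  0.16998821]
[[0.2, 0.2, 4.17]] [0.4]
```

arm_command:
  translation:
    - [0.2, 0.2, 4]
    - [0, 0, 4]
    - [0, 0, 3]
    - [0, 0, 1]
    - [0, 0, 0]
  twist: [0.4, 0, 0, 0, 0]

```text
time_s: 11.6
tool_pos: [0.5384, -0.2683, 0.1501]
tool_rot: [-177.7, 0.6, -96.3]
force: [0.5, 0.5, 0.3]
grip_width: 0.074
```

```bash
python3 -c "
from h import *
o=telemetry.get_obs();print(o['tool_pos'],o['tool_rot'],o['joint_velocities'])
plan([(.528,-.271,.132,-96.6)])
S=optics.read_camera('scene');T=optics.read_camera('top')
cv2.imwrite('pics/c7.png',np.hstack([crop(S['img'],205,170,80,80,5),crop(T['img'],345,180,80,80,5)]))"
```

```text
[ 0.53835494 -0.268321    0.1501313 ] [-177.70874779    0.64735962  -96.25356144] [-0.09464694 -0.83154174 -0.27090548 -1.09320158 -0.14980798  0.33324103
 -0.04252251]
[[0.38, 1.0, 1.81]] [0.3]
```

View pics/c7.png

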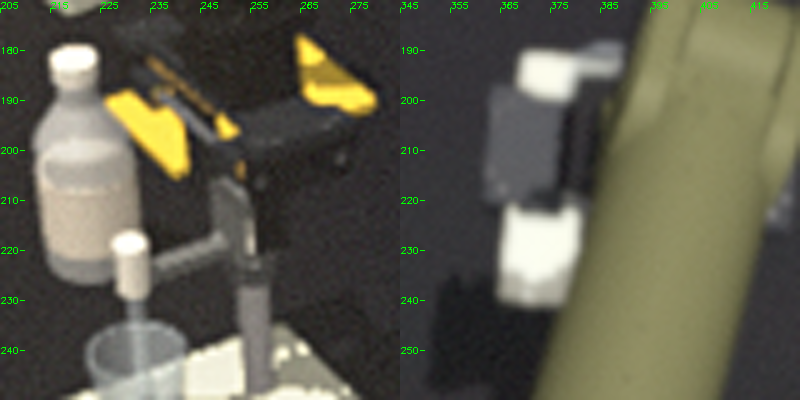

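The +y finger hangs in front of the button, covering all but a sliver at (254,217). The wrist drifted about 10 mm to +x, so I'll correct that, finish the descent and check again.

arm_command:
  translation:
    - [0.4, 1, 0.8]
    - [0, 0.1, 0.9]
    - [0, 0, 0]
    - [0, 0, 0]
  twist: [0.3, 0, 0, 0]

```text
time_s: 12.2
tool_pos: [0.5283, -0.2727, 0.1349]
tool_rot: [-177.4, 0.5, -96.6]
force: [-0.1, 0.3, 0.1]
grip_width: 0.0744
```

```bash
python3 -c "
from h import *
o=telemetry.get_obs();print(o['tool_pos'],o['tool_rot'],o['joint_velocities'])
plan([(.528,-.271,.132,-96.6)])"
```

```text
[ 0.52828617 -0.27268349  0.13487366] [-177.43412745    0.50528387  -96.64354013] [ 0.00496498  0.14438873 -0.0271454   0.42680412 -0.1219091  -0.0122429
  0.00157342]
[[-0.16, 0.05, 0.29]] [-0.0]
```

arm_command:
  translation:
    - [-0.15, 0, 0.2]
    - [0, 0, 0]
    - [0, 0, 0]
    - [0, 0, 0]
    - [0, 0, 0]
    - [0, 0, 0]
  twist: [0, 0, 0, 0, 0, 0]
  grip: 0
  force: 40

```text
time_s: 12.95
tool_pos: [0.5291, -0.2691, 0.1328]
tool_rot: [-177.5, 0.6, -96.5]
force: [0.6, 1.8, -0.4]
grip_width: 0.0402
```

The grip reads 40 mm, so the button is in. Lifting in small rows.

arm_command:
  translation:
    - [0, -0.05, -0.8]
    - [0, -0.05, -1]
    - [0, -0.05, -1]
    - [0, -0.05, -1]
    - [0, 0, 0]
  twist: [0, 0, 0, 0, 0]

```text
time_s: 13.58
tool_pos: [0.5291, -0.2691, 0.1724]
tool_rot: [-177.5, 0.7, -96.5]
force: [-0.2, 2.1, -2.9]
grip_width: 0.0405
```

arm_command:
  translation:
    - [0, -0.05, -1]
    - [0, -0.05, -1]
    - [0, -0.05, -1]
    - [0, 0, 0]
  twist: [0, 0, 0, 0]

```text
time_s: 14.08
tool_pos: [0.529, -0.269, 0.2033]
tool_rot: [-177.6, 0.7, -96.5]
force: [0.9, 0.8, -3.8]
grip_width: 0.0401
```

arm_command:
  translation:
    - [0, -0.05, -1]
    - [0, -0.05, -1]
    - [0, -0.05, -0.8]
    - [0, 0, 0]
  twist: [0, 0, 0, 0]

```text
time_s: 14.58
tool_pos: [0.529, -0.269, 0.233]
tool_rot: [-177.6, 0.7, -96.5]
force: [0.9, 0.7, -4.1]
grip_width: 0.0403
```

```bash
python3 -c "
from h import *
o=telemetry.get_obs();print(o['tool_pos'],o['tool_rot'],o['force'],o['qpos'])
S=optics.read_camera('scene')
cv2.imwrite('pics/c8.png',np.hstack([crop(S['img'],205,140,80,120,5),crop(S['img'],300,240,80,120,5)]))"
```

```text
[ 0.5289911  -0.26904391  0.23297204] [-177.6231606     0.73110434  -96.47138193] [ 0.93385699  0.73264109 -4.13547463] [ 45.23314399  11.0230169  -22.77975659  91.83816214   2.96153821
  75.92071845 -74.24682092]
```

View pics/c8.png

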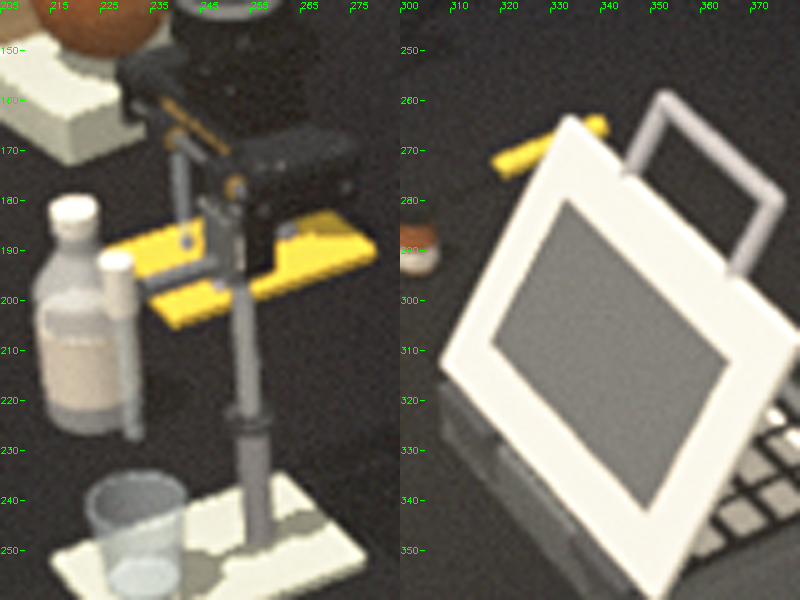

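The electrode tip at (231,228) is clear of the rim at y≈235, and the beaker is in place. The force is still only the mast's weight, so I'll nudge up to feel the end stop.

arm_command:
  translation:
    - [0, 0, -0.3]
    - [0, 0, -0.2]
  twist: [0, 0]

```text
time_s: 14.88
tool_pos: [0.5289, -0.269, 0.2331]
tool_rot: [-177.7, 0.8, -96.5]
force: [4.9, 1.1, -12.3]
grip_width: 0.0405
```

arm_command:
  translation:
    - [0, 0, -0.1]
    - [0, 0, -0.1]
  twist: [0, 0]

```text
time_s: 15.12
tool_pos: [0.5289, -0.269, 0.2331]
tool_rot: [-177.8, 0.9, -96.4]
force: [4.8, 0.7, -13.1]
grip_width: 0.0402
```

```bash
python3 -c "
from h import *
S=optics.read_camera('scene');T=optics.read_camera('top')
for i in range(6): optics.read_camera('scene')
o=telemetry.get_obs();print(o['time_s'],o['tool_pos'],o['force'],o['grip_width'])
x,y,w=.5282,-.2716,-.1156
for n,z in(('cap',.262),('tip',.128)): print(n,proj(S,[x+.085*np.cos(w),y+.085*np.sin(w),z]))
a=cv2.imread('pics/scene0.png');print('full views saved');cv2.imwrite('pics/f.png',np.hstack([cv2.resize(S['img'],(400,300)),cv2.resize(T['img'],(400,300))]))
"; python3 lidang.py "[[334,263],[381,308]]"
```

```text
15.525 [ 0.52889576 -0.26902397  0.23312894] [  6.14344001   0.17854527 -15.8721192 ] 0.04040181303363951
cap [[227.70015484 190.40657133]]
tip [[231.32101028 225.68545618]]
full views saved
lid from image [0.99470534] [ 0.18614677 -0.62753276  0.07162576 -1.18296392]
```

View pics/f.png

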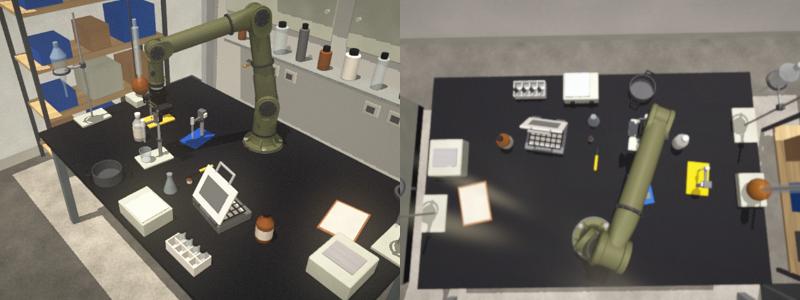

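```bash
python3 -c "
from h import *
o=telemetry.get_obs();print(o['force'],o['grip_width'])
print(env.sign_off())"
```

```text
[  5.76489843   0.73480959 -14.99119332] 0.040714067255622086
the job is handed in; nothing more can be done
None
```

The job is handed in. The meter's lid stands open at about 60 degrees with nothing holding it. The mast is held at its second stop, with the button squeezed in.

- **Lid:** I lifted it by the bar along its arc and let go. The gripper path gives about 1.04 rad (60°) and the camera fit about 0.99 rad (57°), so the two differ by about 3°. It had not moved after release.
- **Button:** The jaws read about 40.5 mm over head and button at a 40 N grip. The task gives 41 mm for squeezed, so the button is fully in.
- **Mast:** It rose 100 mm, through the first stop. At the top it would not rise further, and the load went from about 4 N to 12–16 N, which is the end stop. I left a light upward push on it.
- **Electrode:** The cap and tip appear within about 2 pixels of where they should be at full extension, and the tip is clear of the beaker rim.
- **Surroundings:** In the last views the beaker is standing in its place and I saw nothing knocked over or displaced. The arm hides part of the top view around the stand.

The tool was tilted about 2° by the end, which did no harm. The clock stood at about 15.5 s of the 53 s allowed.

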